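Open the seasoning caddy and slide the ramekin up to it

ROBOT

A 6-joint arm with a two-finger parallel gripper is mounted at the origin on a cart in front of the work surface, level with it; the furniture and walls round the work are solid. World frame = base frame: x ahead of the robot, y to its left, z up, the work surface at z = 0. Lengths are in mm, angles in rad, forces in N, time in s.
With the tool pointing down it reaches from about 300 to 850 mm from the base axis. Payload 5.4 kg.
Tool frame: the origin (TCP) lies on the centre line of the jaws, within the pads' length; the fingertips stand 25 mm ahead of it and the grasp point (between the pads) lies 6 mm ahead of it; y points along the fingers, x is the direction in which the jaws open and shut, and the axes are right-handed (so a half turn about y gives the same grasp; the last joint's range is limited). The gripper opens to 85 mm and grips with 20 to 120 N. Pads are 22 mm wide; open, the fingers measure 114 mm over their backs; the gripper's body (76 mm by 85 mm) begins 54 mm behind the grasp point. The pads swing forward as they close: fully open they stand 13 mm farther back than shut.
Start: joints at [-1.363, 0.158, 1.597, -0, 1.386, -0.21], TCP at [233.282, -525.534, 256.299] pointing down, gripper open.
Joint ranges: [-2.91, 2.91], [-0.94, 2.29], [0.18, 2.7], [-1.29, 4.43], [0.17, 2.64], [-3, 3]. Speed limits (rad/s): [2.57, 2.57, 3.14, 3.14, 3.14, 3.14].

INTERFACE

Orientations are given as a rotation vector (axis times angle).
In Python, from cell import * gives the robot as it stands.
- The arm moves only by the tool arm_command, never from a script. Its argument "increments" is a list of rows, each a list of 5 numbers: the closure, from -1 (fully open) to 1 (shut), then the shift along the tool's x, y, z in mm, then the turn about the tool's y in degrees. A call has 1 to 12 rows; each row shifts and turns the commanded pose from where the row before left it, along the tool's axes as they then stand; what a row does not reach is not made up. A row lasts 1/12 s, in which the tool goes at most 41.7 mm and 7.16 degrees, less where a joint would pass 70% of its speed; a pose out of reach is approached as far as the arm can. A call with a gripper value outside its range is refused whole. The fingers move at their own pace and stop on an object; "force" is the grip in N (left out, the last holds). Time passes only in rows, so rows that do not move let the fingers close. It gives the time, the measured TCP pose, the force and the opening at its end, in the units of the state.
- get_obs(): the state, without advancing time (a new reading comes with each control period).
- grab_frame(name): name is "side" or "top" or "wrist"; returns a dict with "image" (420x560x3 uint8, red, green, blue), "vertical_fov" (degrees; the focal length in pixels is half the picture's height over the tangent of half this angle, whatever the lens; pixels are square), "cx", "cy" (the principal point, pixels), "D" ([k1, k2, p1, p2, k3] as OpenCV has them; the pictures are not rectified), "rvec" (rotation vector, rad) and "tvec" (3), from world to camera coordinates, as OpenCV has them. Camera axes: x right, y down, z forward; pixel columns grow to the right and rows downward; lengths in mm; the calibration is good to about 2 mm. A picture is of the moment at which its call begins. There is no depth.
- job_done(): hands the job in, once; it reports no verdict.
The state is a dict: "t": time; "joint_pos": joint angles; "qvel": joint speeds; "joint_torque": joint torques, N m; "eef_pos": TCP position; "eef_rot": TCP orientation; "wrist_force": force on the tool from outside, world axes, zero at the start; "torque": the same for the moment, N m; "width": finger opening in mm.
Only numpy, scipy, OpenCV 4.12 (cv2) and the standard library are available. Lean on these libraries where they do the work, as an engineer would, in place of code of your own. Each camera call takes 0.05 s, during which the arm holds its last target. There are 200 camera calls.

TASK

Get the seasoning caddy straight in front of you (not the one beyond the kettle) ready for use: flip its clear hinged lid up and right over backwards, past upright, so that it stays open on its own, and let go of it. Then push the white ramekin across the worktop until it stands upright in front of the caddy's middle well, no more than 4 cm from the caddy's front. Use only the outside of the fingers: do not lift the ramekin, and leave the espresso mug, the pepper mill, the salt shaker and the tape roll where they are.

Things in the scene. Friction and masses are not known exactly. Their poses are not given: they have to be found in the camera images.
- caddy: Three-well seasoning caddy in front of the window: black open tray 120 mm deep (x), 220 wide (y), clear hinged lid, fixed to the worktop. Origin on the worktop under its middle; +x points to the hinge side (back), -x to its front, z up. Front wall's outer face at x = -0.056, 53 mm high; back wall's at 0.064, 65 mm high; end walls 59 mm high. The middle well spans y = -0.036 to 0.036.
- caddy_lid (a joint): Angle of the caddy's lid: 0 = shut, grows as the front edge rises, 1.57 = upright, 1.83 = leaning back against its stop. The hinge runs freely: below 1.5 the lid falls shut, past about 1.65 it falls open onto the stop. The lid weighs 0.1 kg, so about 0.5 N under its front edge lifts it.
- caddy_hinge (a point): On the lid's hinge line, half-way along: x = 0.066, z = 0.069 in the caddy's frame; the line runs along the caddy's y axis.
- lid_edge (a point): Middle of the front face of the lid's front lip; moves with the lid. Lid plate: 3 mm thick clear plastic, 126 mm deep, 224 mm wide, its top 70 mm above the worktop when shut. The lip hangs 12 mm down from the plate's front edge, is 3 mm thick, and its lower edge is 55 mm above the worktop when shut; it overhangs the front wall, its outer face 6 mm in front of the wall's, so a fingertip that leans forward can catch under it and lift.
- ramekin_mid (a point): Centre, half-way up (19 mm above its underside), of the white ramekin: an open round dish 69 mm across at the rim, 57 mm at the foot, 38 mm high, about 0.16 kg, empty. It stands in front of the caddy and to its left or right; the espresso mug stands on the other side.
- ramekin: The same ramekin; origin at the centre of its underside, z up.
- mug: White espresso mug with one handle, 62 mm across, 50 mm high, 88 mm with the handle; origin at the middle of its underside's extents. To be left alone.
- pepper_mill: Brown turned pepper mill, 58 mm across, 150 mm high, to the left of the caddy; origin under its middle. To be left alone.
- salt_shaker: Salt shaker, 44 mm across, 90 mm high, to the right of the caddy; origin under its middle. To be left alone.
- tape_roll: Roll of tape lying flat, 67 mm across, 19 mm high, far to the left; origin under its middle. To be left alone.
Not all that is in view belongs to the job. What is shaped like the ramekin but red is not meant.

How it is judged (in metres and radians):
On the way, in this order (a step that is already met when the one before it is completed fails the run):
1. the lid has been flipped past upright, leans open on its stop and has been let go (value of joint caddy_lid above 1.74 rad and contact force between the fingers and caddy below 0.05 N), for 0.2 s.
2. the ramekin stands in front of the caddy's middle well (x of ramekin in the frame of caddy between -0.135 and -0.08 m and y of ramekin in the frame of caddy between -0.036 and 0.036 m and angle between ramekin's own z axis and vertical below 0.1 rad), for 0.1 s.
At the end, for the whole second after the job is handed in: The lid leans open on its stop (more than 1.74 rad); the ramekin stands upright on the worktop, at rest, with its centre in front of the middle well (within 36 mm of the caddy's middle line) and no more than 44 mm between its rim and the caddy's front wall (all of step 2 and value of joint caddy_lid above 1.74 rad and height (world z) of ramekin below 0.006 m and linear speed of ramekin below 0.02 m/s); the robot touches nothing.
It fails at once if the ramekin is lifted off the worktop (height (world z) of ramekin above 0.012 m).
It fails at once if the ramekin is tipped (angle between ramekin's own z axis and vertical above 0.35 rad).
It fails at once if the mug, pepper mill, salt shaker or tape roll is disturbed (distance of any of mug, pepper_mill, salt_shaker, tape_roll from where it was at the start of the episode above 0.02 m).
It also fails if it takes over 64 s, if anything falls off the work surface, if the arm or the gripper's body presses on something with over 40 N, if the wrist force passes 120 N, or if a joint passes its speed limit or range.

## Working session

There is one attempt and no reset: what is moved stays moved. The work goes in short steps, Python scripts to look and compute and a tool call to move; the robot and the scene stay as the last step left them, time stands still between calls to the robot, and variables do not carry over. Pictures are saved under pics/ and viewed, about 8 in all and at most 12, crops included, and the job is handed in when it is done.

Besides the shell and the picture viewer there is one more tool, called after "Call:" as name([rows], argument=value, ...), one row to a line, values as JSON. arm_command: Moves the arm, as the interface text tells. Its arguments: {"type":"object","properties":{"increments":{"type":"array"},"force":{"type":"number"}},"required":["increments"]}

```bash
mkdir -p pics; ls; python3 - <<'E'
from cell import *
import cv2,numpy as np
o=get_obs();print({k:np.round(v,3).tolist() for k,v in o.items()})
for n in("side","top"):
    f=grab_frame(n);cv2.imwrite(f"pics/{n}0.png",f["image"][:,:,::-1]);print(n,{k:np.round(v,3).tolist() for k,v in f.items() if k!="image"})
E
```

```text
pics
{'t': 0.0, 'joint_pos': [-1.363, 0.159, 1.598, -0.0, 1.386, -0.21], 'qvel': [-0.001, -0.0, -0.0, -0.0, -0.002, 0.0], 'joint_torque': [0.001, -39.601, -33.143, -0.0, 0.008, 0.0], 'eef_pos': [233.161, -524.998, 255.3], 'eef_rot': [-1.377, 0.897, -0.895], 'wrist_force': [-1.528, 1.274, 0.266], 'torque': [0.007, 0.002, 0.016], 'width': 85.768}
side {'vertical_fov': 55.618, 'cx': 280.356, 'cy': 205.693, 'D': [-0.018, 0.0, 0.0, 0.0, 0.0], 'rvec': [0.466, -2.57, 1.464], 'tvec': [529.104, 140.043, 1161.417]}
top {'vertical_fov': 56.327, 'cx': 279.865, 'cy': 204.166, 'D': [-0.079, 0.0, 0.0, 0.0, 0.0], 'rvec': [2.192, -2.164, 0.102], 'tvec': [41.051, 539.452, 985.124]}
```

View pics/top0.png

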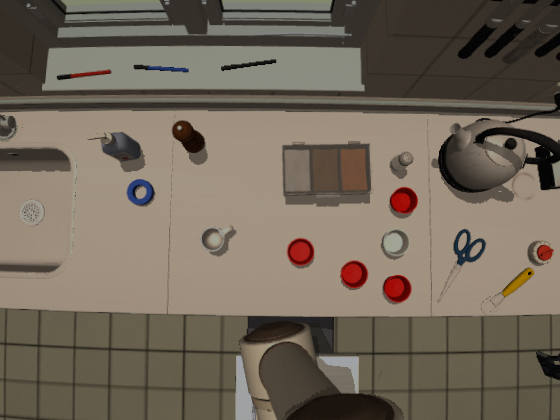

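View pics/side0.png

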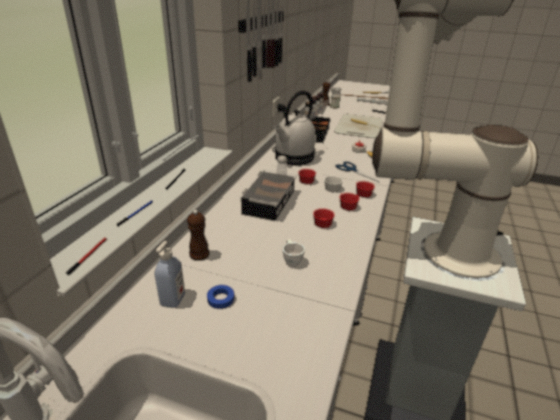

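Top view: caddy at (326,170), kettle at (483,155) on the right. The second caddy isn't in this view; it's beyond the kettle in the side view at about (320,128). The candidates for the white ramekin are:
- white dish (395,243): this fits the description
- mug with handle (214,240): no
- red dishes (403,201), (300,251), (354,274), (397,289): no
- jar on the far right (541,252): no

Next I'll measure these and check the choice in a close crop.

```bash
cat > h.py <<'E'
from cell import *
import cv2,numpy as np
from scipy.spatial.transform import Rotation as R
def K(f):
    F=f["image"].shape[0]/2/np.tan(np.radians(f["vertical_fov"])/2)
    return np.array([[F,0,f["cx"]],[0,F,f["cy"]],[0,0,1]])
def ray(f,px,z):
    u=cv2.undistortPoints(np.array(px,float).reshape(-1,1,2),K(f),np.array(f["D"],float)).reshape(-1,2)
    Rm=cv2.Rodrigues(np.array(f["rvec"],float))[0];c=-Rm.T@np.array(f["tvec"],float).ravel()
    d=np.c_[u,np.ones(len(u))]@Rm
    return c+d*((z-c[2])/d[:,2])[:,None]
def proj(f,P):
    return cv2.projectPoints(np.array(P,float).reshape(-1,1,3),np.array(f["rvec"],float),np.array(f["tvec"],float),K(f),np.array(f["D"],float))[0].reshape(-1,2)
def st():
    o=get_obs();print("t",round(o["t"],2),"pos",np.round(o["eef_pos"],1),"R",np.round(R.from_rotvec(o["eef_rot"]).as_matrix(),3).tolist(),"F",np.round(o["wrist_force"],1),"w",round(float(o["width"]),1),"q",np.round(o["joint_pos"],2));return o
E
python3 - <<'E'
from h import *
f=grab_frame("top");im=f["image"]
hsv=cv2.cvtColor(im,cv2.COLOR_RGB2HSV)
red=((hsv[...,0]<8)|(hsv[...,0]>172))&(hsv[...,1]>170)&(hsv[...,2]>80)
n,l,s,c=cv2.connectedComponentsWithStats(red.astype(np.uint8))
for i in range(1,n):
    if s[i,4]>100:
        b=s[i];print("red",b,ray(f,[b[0]+b[2]/2-.5,b[1]+b[3]/2-.5],38).round()[0])
# caddy dark
roi=np.zeros(im.shape[:2],np.uint8);roi[135:215,265:385]=1
g=im.max(2);m=((g<110)&(roi>0)).astype(np.uint8)
cs=max(cv2.findContours(m,cv2.RETR_EXTERNAL,cv2.CHAIN_APPROX_NONE)[0],key=cv2.contourArea)
r=cv2.minAreaRect(cs);bp=cv2.boxPoints(r);print("caddy",r,bp.round(1).tolist());print(ray(f,bp,60).round(1))
for n_,p in dict(ram=(395,243),mug=(214,240),mill=(183,131),salt=(403,159)).items(): print(n_,ray(f,p,38).round()[0])
print("cam",ray(f,[[280,205]],0))
a=cv2.resize(im[125:225,260:420],None,fx=4.5,fy=4.5,interpolation=cv2.INTER_CUBIC)
b=cv2.resize(im[215:305,260:420],None,fx=4.5,fy=4.5,interpolation=cv2.INTER_CUBIC)
cv2.imwrite("pics/crop1.png",cv2.resize(np.vstack([a,b]),None,fx=.7,fy=.7)[:,:,::-1])
E
```

```text
red [ 71  70  39   7 104] [885. 563.  38.]
red [391 187  27  26 453] [ 554. -270.   38.]
red [288 239  26  26 496] [419.  -5.  38.]
red [538 245  15  15 168] [ 421. -649.   38.]
red [341 261  27  27 519] [ 364. -140.   38.]
red [384 275  27  27 506] [ 329. -250.   38.]
caddy ((326.1877746582031, 174.00973510742188), (62.62567901611328, 87.45730590820312), 88.21009063720703) [[281.5, 144.10000610351562], [368.8999938964844, 141.3000030517578], [370.8999938964844, 203.89999389648438], [283.5, 206.6999969482422]]
[[ 687.7   46.    60. ]
 [ 698.5 -175.6   60. ]
 [ 539.2 -178.8   60. ]
 [ 529.5   39.2   60. ]]
ram [ 443. -245.   38.]
mug [445. 213.  38.]
mill [725. 302.  38.]
salt [ 659. -269.   38.]
cam [[538.83122708  47.5398767    0.        ]]
```

View pics/crop1.png

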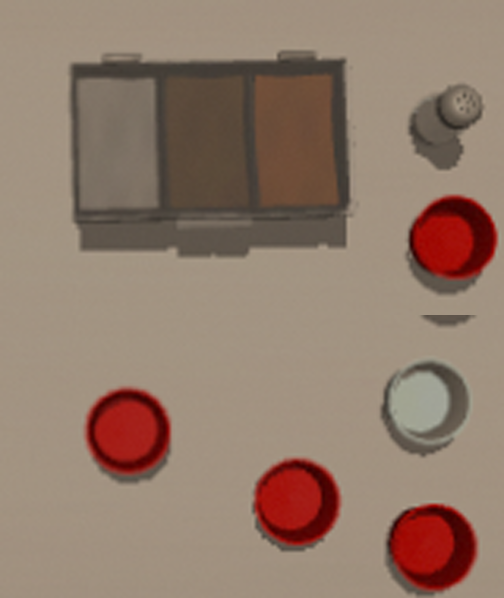

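The crop confirms the white open dish at about full-picture (395.5,242.6) as the ramekin. The caddy is shut, with corners at about (283,145), (369.5,144), (371,191) and (284,194).

```bash
python3 - <<'E'
from h import *
o=st()
f=grab_frame("top")
print("ram",ray(f,[395.6,242.6],38).round(1))
b=ray(f,[[282.9,145.3],[369.5,144.0]],65);fr=ray(f,[[284.1,194.2],[370.8,191.0]],70);print(b.round(1),fr.round(1))
print("cam",(-cv2.Rodrigues(f["rvec"])[0].T@f["tvec"]).round())
w=grab_frame("wrist");print({k:np.round(v,3).tolist() for k,v in w.items() if k!="image"})
s=grab_frame("side");im=s["image"][165:230,230:310];cv2.imwrite("pics/side1.png",cv2.resize(im,None,fx=8,fy=8,interpolation=cv2.INTER_CUBIC)[:,:,::-1])
E
```

```text
t 0.15 pos [ 233.2 -525.1  255.5] R [[0.406, -0.0, 0.914], [-0.914, 0.001, 0.406], [-0.001, -1.0, 0.0]] F [-0.2  0.3 -0.6] w 85.4 q [-1.36  0.16  1.6   0.    1.39 -0.21]
ram [[ 443.6 -246.9   38. ]]
[[ 683.4   42.4   65. ]
 [ 690.4 -175.8   65. ]] [[ 559.5   38.1   70. ]
 [ 570.4 -176.5   70. ]]
cam [ 449.   52. 1029.]
{'vertical_fov': 63.648, 'cx': 280.308, 'cy': 213.476, 'D': [-0.084, 0.0, 0.0, 0.0, 0.0], 'rvec': [-2.419, 1.571, 0.236], 'tvec': [-574.262, -39.817, 379.626]}
```

View pics/side1.png

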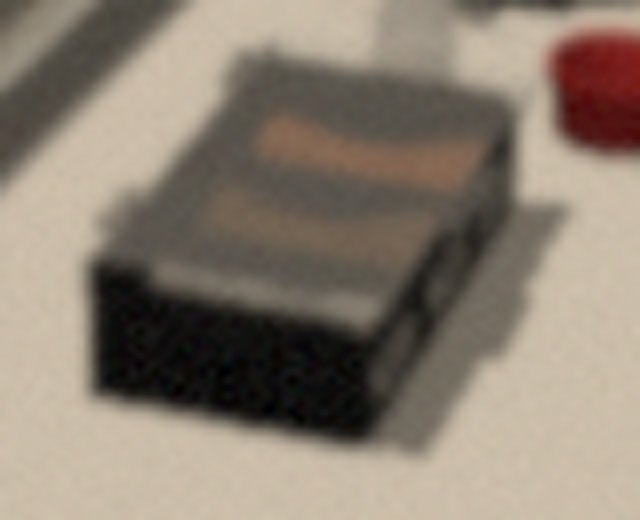

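Call:
arm_command([
  [1,0,0,0,5.5],
  [1,0,0,0,5.5],
  [1,0,0,0,5.5],
  [1,0,0,0,5.5],
  [1,-32,4,20,0],
  [1,-32,4,20,0],
  [1,-32,4,20,0],
  [1,-32,4,20,0],
  [1,-32,4,20,0],
  [1,-32,4,20,0],
  [1,-32,4,20,0],
  [1,-32,4,20,0],
], force=40)

```text
t: 1.3
eef_pos: [385.1, -262.6, 224.3]
eef_rot: [-1.225, 1.184, -1.185]
wrist_force: [0.6, -0.7, 0.6]
width: 0.0
```

Call:
arm_command([
  [1,-32,4,20,0],
  [1,-32,4,20,0],
  [1,-32,4,20,0],
  [1,-32,4,20,0],
  [1,-32,4,20,0],
  [1,-32,0,0,0],
  [1,0,0,0,0],
  [1,0,0,0,0],
])

```text
t: 1.97
eef_pos: [477.9, -67.7, 204.1]
eef_rot: [-1.227, 1.182, -1.182]
wrist_force: [-1.0, -1.0, -0.1]
width: -0.0
```

```bash
python3 - <<'E'
from h import *
o=st()
f=grab_frame("wrist");cv2.imwrite("pics/w1.png",f["image"][:,:,::-1])
Rm=cv2.Rodrigues(f["rvec"])[0];print("cam",(-Rm.T@f["tvec"]).round(),"fwd",Rm[2].round(2))
E
```

```text
t 1.97 pos [477.9 -67.7 204.1] R [[0.037, -0.0, 0.999], [-0.999, -0.0, 0.037], [0.0, -1.0, -0.0]] F [-1.  -1.  -0.1] w -0.0 q [-0.39 -0.04  1.91 -0.    1.27  1.14]
cam [551. -65. 322.] fwd [-0.29 -0.01 -0.96]
```

View pics/w1.png

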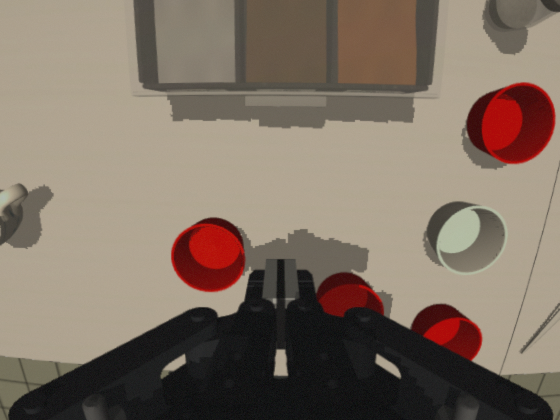

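Wrist view: the lid's front edge runs (133,95)–(440,97), with a clear tab at about (246–326, 95–106). The white ramekin is at (467,239), and the fingers are at (281,280).

```bash
python3 - <<'E'
from h import *
f=grab_frame("wrist");im=f["image"]
print(ray(f,[[133,95],[440,97]],70).round(1).tolist())
print("tab70",ray(f,[[246,95],[326,95],[246,106],[326,106]],70).round(1).tolist(),"tab55",ray(f,[[246,106],[326,106]],55).round(1).tolist())
g=im.astype(int)
for c in (286,190): print(c,g[80:112,c].sum(1)//3)
cv2.imwrite("pics/tab.png",cv2.resize(im[70:130,225:345],None,fx=5,fy=5,interpolation=cv2.INTER_CUBIC)[:,:,::-1])
# ramekin rim
hsv=cv2.cvtColor(im,cv2.COLOR_RGB2HSV);print("ram38",ray(f,[[467,239]],38).round(1))
E
```

```text
[[559.8, 40.2, 70.0], [566.8, -182.3, 70.0]]
tab70 [[561.5, -41.9, 70.0], [563.6, -98.9, 70.0], [553.9, -42.0, 70.0], [556.0, -99.4, 70.0]] tab55 [[554.0, -40.5, 55.0], [556.3, -101.3, 55.0]]
286 [ 87  86  86  78  79  78  80  77  78  92 100 114 129 131 117  96 116 122
 125 124 123 123 122 121 121 118 106  99  98 100 100  98]
190 [123 121 111  92  80  77  78  78  75  84 103 105 129 131 127  92  91  98
  99  99  99 100  99  98 100  99  99  99  98  99  99  99]
ram38 [[ 445.9 -243.7   38. ]]
```

View pics/tab.png

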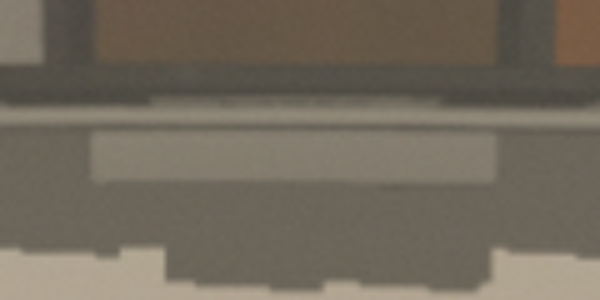

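A clear ledge about 57 mm wide sticks out about 8 mm in front of the lip. The tool can only stay vertical, so I'll press the shut fingers lightly against the ledge, raise it by friction and follow the lid's arc.

Call:
arm_command([
  [1,0,18.5,5,0],
  [1,0,18.5,5,0],
  [1,0,18.5,5,0],
  [1,0,18.5,5,0],
  [1,0,18.5,5,0],
  [1,0,18.5,5,0],
  [1,0,18.5,5,0],
  [1,0,18.5,5,0],
  [1,0,0,6,0],
  [1,0,0,4,0],
  [1,0,0,0,0],
  [1,0,0,0,0],
])

```text
t: 3.07
eef_pos: [529.2, -68.3, 57.9]
eef_rot: [-1.224, 1.182, -1.187]
wrist_force: [-1.1, 0.8, -0.0]
width: 0.2
```

Call:
arm_command([
  [1,0,0,2,0],
  [1,0,0,2,0],
  [1,0,0,2,0],
  [1,0,0,2,0],
  [1,0,0,0,0],
])

```text
t: 3.48
eef_pos: [536.4, -67.0, 56.6]
eef_rot: [-1.225, 1.184, -1.185]
wrist_force: [0.4, 0.5, -0.3]
width: 0.3
```

Call:
arm_command([
  [1,0,0,1.5,0],
  [1,0,0,1.5,0],
  [1,0,0,1.5,0],
  [1,0,0,0,0],
])

```text
t: 3.82
eef_pos: [540.7, -66.9, 56.3]
eef_rot: [-1.225, 1.184, -1.184]
wrist_force: [0.7, 0.4, 0.1]
width: 0.3
```

Call:
arm_command([
  [1,0,0,1,0],
  [1,0,0,1,0],
  [1,0,0,0,0],
])

```text
t: 4.07
eef_pos: [542.6, -66.8, 56.3]
eef_rot: [-1.225, 1.184, -1.184]
wrist_force: [-0.0, 0.0, 0.1]
width: -0.1
```

Call:
arm_command([
  [1,0,0,1,0],
  [1,0,0,1,0],
  [1,0,0,0,0],
])

```text
t: 4.32
eef_pos: [544.7, -66.8, 56.4]
eef_rot: [-1.225, 1.184, -1.184]
wrist_force: [1.1, 0.1, 0.2]
width: -0.3
```

Call:
arm_command([
  [1,0,0,1,0],
  [1,0,0,1,0],
  [1,0,0,0,0],
])

```text
t: 4.57
eef_pos: [546.6, -66.7, 56.3]
eef_rot: [-1.225, 1.184, -1.184]
wrist_force: [-0.8, 0.1, 1.2]
width: 0.0
```

Call:
arm_command([
  [1,0,0,1,0],
  [1,0,0,1,0],
  [1,0,0,0,0],
])

```text
t: 4.82
eef_pos: [548.7, -66.6, 56.4]
eef_rot: [-1.225, 1.184, -1.184]
wrist_force: [-0.2, 0.1, -0.3]
width: -0.1
```

Call:
arm_command([
  [1,0,0,1,0],
  [1,0,0,1,0],
  [1,0,0,0,0],
])

```text
t: 5.07
eef_pos: [550.7, -66.6, 56.4]
eef_rot: [-1.225, 1.184, -1.184]
wrist_force: [-0.7, 0.4, 0.5]
width: 0.1
```

```bash
python3 - <<'E'
from h import *
o=st()
f=grab_frame("wrist");cv2.imwrite("pics/w2.png",cv2.resize(f["image"][60:330,120:440],None,fx=2.2,fy=2.2)[:,:,::-1])
E
```

```text
t 5.07 pos [550.7 -66.6  56.4] R [[0.034, 0.0, 0.999], [-0.999, -0.0, 0.034], [0.0, -1.0, 0.0]] F [-0.7  0.4  0.5] w 0.1 q [-0.34  0.35  1.8   0.    0.99  1.2 ]
```

View pics/w2.png

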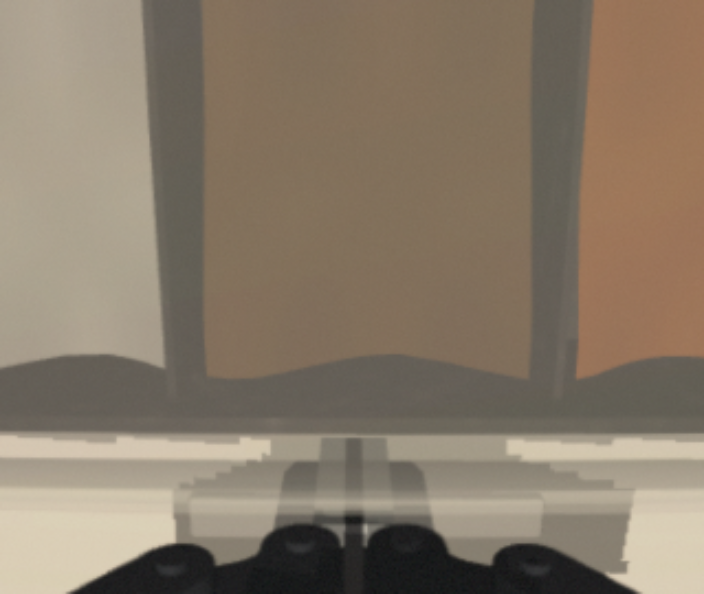

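```bash
python3 - <<'E'
from h import *
f=grab_frame("wrist")
P=[(569,-66,53),(563,-66,70),(563,-66,55),(554,-66,70),(554,-66,55),(550.7,-66.6,31.4),(561.7,-66.6,31.4),(550.7,-66.6,50),(556,-66.6,31.4),(550.7,-66.6,110)]
for p,q in zip(P,(proj(f,P)-[120,60])*2.2): print(p,q.round())
print("lines at z: ")
for y in (495,535): print([ray(f,[[120+400/2.2,60+y/2.2]],z)[0].round(1).tolist() for z in (40,55,62,70)])
Rm=cv2.Rodrigues(f["rvec"])[0];print("cam",(-Rm.T@f["tvec"]).round())
E
```

```text
(569, -66, 53) [351. 433.]
(563, -66, 70) [350. 512.]
(563, -66, 55) [350. 468.]
(554, -66, 70) [348. 560.]
(554, -66, 55) [348. 513.]
(550.7, -66.6, 31.4) [351. 470.]
(561.7, -66.6, 31.4) [353. 422.]
(550.7, -66.6, 50) [351. 515.]
(556, -66.6, 31.4) [352. 447.]
(550.7, -66.6, 110) [350. 781.]
lines at z: 
[[549.7, -76.6, 40.0], [558.0, -75.2, 55.0], [561.8, -74.6, 62.0], [566.2, -73.8, 70.0]]
[[540.4, -77.1, 40.0], [549.7, -75.7, 55.0], [554.0, -75.0, 62.0], [559.0, -74.2, 70.0]]
cam [624. -64. 175.]
```

The ledge is at about z 63 and x 555–562. The fingers overlap it without any force, so it offers no resistance. I'll go on to the lip at x≈563.

Call:
arm_command([
  [1,0,0,1,0],
  [1,0,0,1,0],
  [1,0,0,0,0],
])

```text
t: 5.42
eef_pos: [552.6, -66.5, 56.3]
eef_rot: [-1.225, 1.184, -1.184]
wrist_force: [-0.3, -0.9, 0.3]
width: 0.3
```

Call:
arm_command([
  [1,0,0,1,0],
  [1,0,0,1,0],
  [1,0,0,0,0],
])

```text
t: 5.67
eef_pos: [552.8, -66.5, 56.2]
eef_rot: [-1.229, 1.188, -1.181]
wrist_force: [-8.2, 0.3, 6.4]
width: 0.1
```

Call:
arm_command([
  [1,0,0,1,0],
  [1,0,0,0,0],
])

```text
t: 5.83
eef_pos: [552.8, -66.4, 56.1]
eef_rot: [-1.231, 1.189, -1.18]
wrist_force: [-12.7, -1.9, 9.6]
width: -0.2
```

Call:
arm_command([
  [1,0,-2,0,0],
  [1,0,-2,0,0],
  [1,0,-2,0,0],
  [1,0,0,0,0],
])

```text
t: 6.17
eef_pos: [552.5, -66.4, 60.9]
eef_rot: [-1.23, 1.19, -1.18]
wrist_force: [-6.7, -2.6, -1.4]
width: 0.0
```

Call:
arm_command([
  [1,0,-2,0,0],
  [1,0,-2,0,0],
  [1,0,-2,0,0],
  [1,0,0,0,0],
])

```text
t: 6.5
eef_pos: [552.3, -66.4, 66.8]
eef_rot: [-1.23, 1.19, -1.18]
wrist_force: [-7.5, -2.3, -1.1]
width: 0.1
```

```bash
python3 - <<'E'
from h import *
o=st()
s=grab_frame("side");t=grab_frame("wrist")
a=cv2.resize(s["image"][150:235,225:335],(440,340),interpolation=cv2.INTER_CUBIC);b=cv2.resize(t["image"][60:330,120:440],(400,340))
cv2.imwrite("pics/c3.png",np.hstack([a,b[:,20:380]])[:,:,::-1])
E
```

```text
t 6.5 pos [552.3 -66.4  66.8] R [[0.034, -0.008, 0.999], [-0.999, 0.001, 0.034], [-0.001, -1.0, -0.008]] F [-7.5 -2.3 -1.1] w 0.1 q [-0.34  0.34  1.78 -0.    1.02  1.2 ]
```

View pics/c3.png

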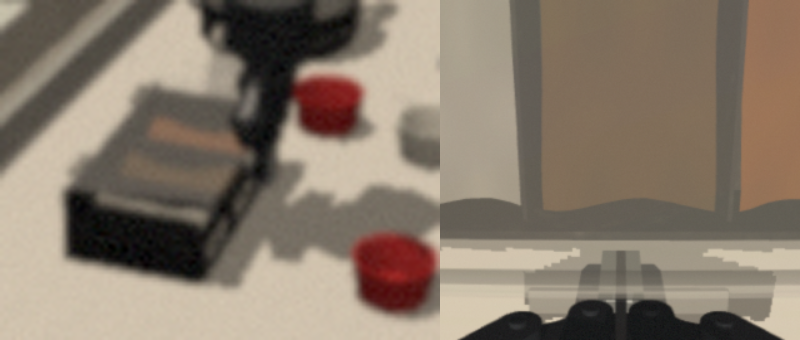

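The lid seems to be lifting with the tool: the ledge looks the same size in the wrist view after the 10 mm rise, and the force is a light downward one. I'll follow the arc.

Call:
arm_command([
  [1,0,-3.8,0.1,0],
  [1,0,-3.8,0.1,0],
  [1,0,-3.8,0.3,0],
  [1,0,-3.8,0.4,0],
  [1,0,-3.8,0.6,0],
  [1,0,-3.8,0.7,0],
  [1,0,-3.8,0.8,0],
  [1,0,-3.7,0.9,0],
  [1,0,0,0,0],
])

```text
t: 7.35
eef_pos: [555.5, -66.2, 97.3]
eef_rot: [-1.232, 1.192, -1.178]
wrist_force: [-12.4, -2.3, 2.5]
width: 0.1
```

Call:
arm_command([
  [1,0,-4.9,1.0,0],
  [1,0,-4.8,1.2,0],
  [1,0,-4.8,1.4,0],
  [1,0,-4.7,1.6,0],
  [1,0,-4.7,1.8,0],
  [1,0,-4.6,2.0,0],
  [1,0,-4.5,2.2,0],
  [1,0,-4.4,2.3,0],
  [1,0,-4.3,2.5,0],
  [1,0,0,0,0],
])

```text
t: 8.18
eef_pos: [574.2, -65.7, 141.0]
eef_rot: [-1.228, 1.187, -1.182]
wrist_force: [-8.6, -0.6, 5.4]
width: 0.0
```

Call:
arm_command([
  [1,0,-4.1,2.8,0],
  [1,0,-4.0,3.0,0],
  [1,0,-3.9,3.1,0],
  [1,0,-3.8,3.3,0],
  [1,0,-3.6,3.4,0],
  [1,0,-3.5,3.6,0],
  [1,0,-3.3,3.7,0],
  [1,0,-3.2,3.9,0],
  [1,0,-3.0,4.0,0],
  [1,0,-2.9,4.1,0],
  [1,0,0,0,0],
])

```text
t: 9.1
eef_pos: [611.4, -64.6, 176.3]
eef_rot: [-1.224, 1.183, -1.185]
wrist_force: [-0.6, 0.7, 0.4]
width: 0.4
```

```bash
python3 - <<'E'
from h import *
o=st()
s=grab_frame("side")
cv2.imwrite("pics/s4.png",cv2.resize(s["image"][110:235,200:360],None,fx=4,fy=4,interpolation=cv2.INTER_CUBIC)[:,:,::-1])
E
```

```text
t 9.1 pos [611.4 -64.6 176.3] R [[0.034, 0.002, 0.999], [-0.999, -0.0, 0.034], [0.0, -1.0, 0.002]] F [-0.6  0.7  0.4] w 0.4 q [-0.3   0.33  1.56  0.    1.25  1.24]
```

View pics/s4.png

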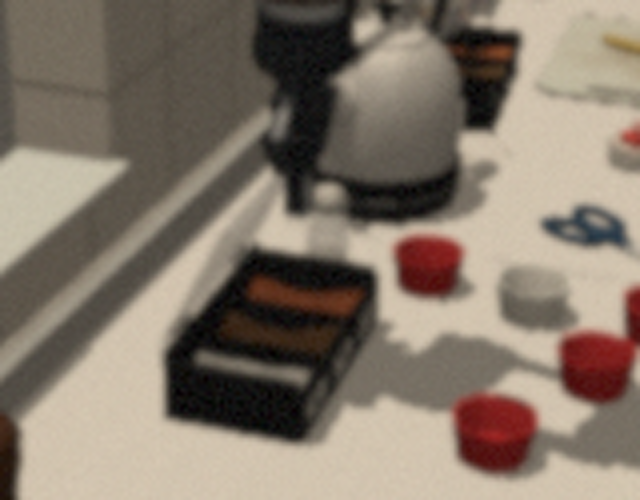

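The side view shows the lid swung back behind the uncovered tray (clear plate at about (180–270, 200–340) in the crop) and no force on the fingers, so it is over its stop and free. Next I'll go round behind the ramekin.

Call:
arm_command([
  [1,0,0,-17,0],
  [1,20,0,-17,0],
  [1,20,0,-17,0],
  [1,20,0,-17,0],
  [1,20,0,-17,0],
  [1,20,0,-17,0],
  [1,20,0,-17,0],
  [1,20,0,-17,0],
  [1,20,0,-17,0],
  [1,20,0,-17,0],
  [1,20,0,-16,0],
  [1,20,0,-16,0],
])

```text
t: 10.15
eef_pos: [414.8, -292.0, 175.4]
eef_rot: [-1.225, 1.184, -1.184]
wrist_force: [0.7, 0.3, -0.2]
width: -0.4
```

Call:
arm_command([
  [0.62,17,0,0,0],
  [0.62,0,0,0,-6.5],
  [0.62,0,0,0,-6.5],
  [0.62,0,0,0,-6.5],
  [0.62,0,0,0,-6.5],
  [0.62,0,0,0,-6.5],
  [0.62,0,0,0,-6.5],
  [0.62,0,0,0,-6.5],
  [0.62,0,0,0,-6.5],
  [0.62,0,0,0,-6.5],
  [0.62,0,0,0,-6.5],
  [0.62,0,0,0,0],
])

```text
t: 11.15
eef_pos: [416.3, -308.1, 175.3]
eef_rot: [-1.548, 0.314, -0.314]
wrist_force: [-1.2, 0.6, -0.0]
width: 16.3
```

```bash
python3 - <<'E'
from h import *
o=st()
f=grab_frame("wrist");cv2.imwrite("pics/w5.png",f["image"][:,:,::-1])
p=proj(f,[[445,-245,38]]);print("ram expected px",p.round())
Rm=cv2.Rodrigues(f["rvec"])[0];print("cam",(-Rm.T@f["tvec"]).round())
E
```

```text
t 11.15 pos [ 416.3 -308.1  175.3] R [[0.921, -0.0, 0.389], [-0.389, 0.0, 0.921], [-0.0, -1.0, 0.0]] F [-1.2  0.6 -0. ] w 16.3 q [-0.87  0.09  1.84  0.    1.21 -0.47]
ram expected px [[284. 117.]]
cam [ 444. -240.  294.]
```

View pics/w5.png

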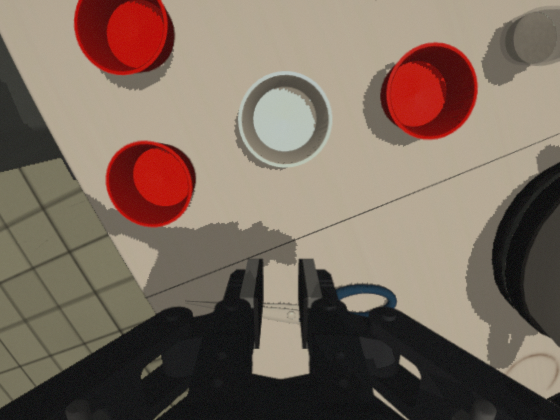

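The ramekin is dead ahead at (285,119), against an expected (284,117), and is centred between the fingers at column 281. I'll descend and push along the tool's z.

Call:
arm_command([
  [0.62,0,14,0,0],
  [0.62,0,14,0,0],
  [0.62,0,14,0,0],
  [0.62,0,14,0,0],
  [0.62,0,14,0,0],
  [0.62,0,14,0,0],
  [0.62,0,14,0,0],
  [0.62,0,14,0,0],
  [0.62,0,14,0,0],
  [0.62,0,14,0,0],
  [0.62,0,0,0,0],
  [0.62,0,0,10,0],
])

```text
t: 12.2
eef_pos: [419.8, -299.5, 35.3]
eef_rot: [-1.547, 0.319, -0.318]
wrist_force: [-0.1, -0.2, 0.3]
width: 16.1
```

Call:
arm_command([
  [0.62,0,0,4,0],
  [0.62,0,0,4,0],
  [0.62,0,0,4,0],
  [0.62,0,0,4,0],
  [0.62,0,0,4,0],
  [0.62,0,0,5,0],
  [0.62,0,0,5,0],
  [0.62,0,0,5,0],
  [0.62,0,0,5,0],
  [0.62,0,0,5,0],
  [0.62,0,0,5,0],
  [0.62,0,0,5,0],
])

```text
t: 13.2
eef_pos: [441.9, -247.9, 35.6]
eef_rot: [-1.548, 0.316, -0.316]
wrist_force: [-0.1, -1.0, 1.9]
width: 16.3
```

Call:
arm_command([
  [0.62,0,0,5,0],
  [0.62,0,0,5,0],
  [0.62,0,0,5,0],
  [0.62,0,0,5,0],
  [0.62,0,0,5,0],
  [0.62,0,0,3,0],
  [0.62,0,0,0,0],
])

```text
t: 13.78
eef_pos: [452.9, -221.8, 35.5]
eef_rot: [-1.547, 0.316, -0.315]
wrist_force: [0.5, -0.4, 0.2]
width: 16.4
```

```bash
cat >> h.py <<'E'
def ram():
    for n in("top","wrist"):
        f=grab_frame(n);h=cv2.cvtColor(f["image"],cv2.COLOR_RGB2HSV);
        m=((h[...,0]>35)&(h[...,0]<100)&(h[...,1]>12)&(h[...,2]>110)).astype(np.uint8)
        k,l,s,c=cv2.connectedComponentsWithStats(m)
        for i in range(1,k):
            if s[i,4]>40:
                p=ray(f,[c[i]],6)[0]; v=p[:2]-[625.3,-69];y=.0315
                print(n,s[i],"floor",p.round(1)[:2],"caddy frame",(np.cos(y)*v[0]+np.sin(y)*v[1]).round(),(np.cos(y)*v[1]-np.sin(y)*v[0]).round())
E
python3 -c "
from h import *
st();ram()"
```

```text
t 13.78 pos [ 452.9 -221.8   35.5] R [[0.92, -0.0, 0.391], [-0.391, 0.001, 0.92], [-0.0, -1.0, 0.001]] F [ 0.5 -0.4  0.2] w 16.4 q [-0.7   0.28  1.94  0.    0.92 -0.29]
top [  61    0  102   12 1007] floor [1104.8  536.3] caddy frame 498.0 590.0
top [ 222    0  110   10 1022] floor [1103.7   59. ] caddy frame 482.0 113.0
top [ 66  13 101   7 507] floor [1070.   518.3] caddy frame 463.0 573.0
top [234  12  96   7 435] floor [1070.7   41.7] caddy frame 449.0 97.0
top [207  22 137  13 993] floor [1027.1   88.3] caddy frame 407.0 145.0
top [  58   25  130   12 1178] floor [1023.6  497.3] caddy frame 416.0 553.0
top [360 225  18  17 143] floor [ 469.7 -186.8] caddy frame -159.0 -113.0
wrist [ 185  103   66  176 1394] floor [ 438.5 -171. ] caddy frame -190.0 -96.0
wrist [ 258  108  121  179 1622] floor [ 491.7 -203.4] caddy frame -138.0 -130.0
wrist [ 223  124  114  112 9646] floor [ 468.3 -181.1] caddy frame -160.0 -107.0
```

The ramekin tracks the fingers and is now at about (469,-183). 119 mm remain in the same direction.

Call:
arm_command([
  [0.62,0,0,4,0],
  [0.62,0,0,6,0],
  [0.62,0,0,6,0],
  [0.62,0,0,6,0],
  [0.62,0,0,6,0],
  [0.62,0,0,6,0],
  [0.62,0,0,6,0],
  [0.62,0,0,6,0],
  [0.62,0,0,6,0],
  [0.62,0,0,6,0],
  [0.62,0,0,6,0],
  [0.62,0,0,6,0],
])

```text
t: 14.88
eef_pos: [480.4, -157.7, 35.6]
eef_rot: [-1.548, 0.316, -0.316]
wrist_force: [-0.6, -1.5, 0.4]
width: 16.3
```

Call:
arm_command([
  [0.62,0,0,6,0],
  [0.62,0,0,6,0],
  [0.62,0,0,6,0],
  [0.62,0,0,6,0],
  [0.62,0,0,6,0],
  [0.62,0,0,5,0],
  [0.62,0,0,4,0],
  [0.62,0,0,3,0],
  [0.62,0,0,2,0],
  [0.62,0,0,1,0],
  [0.62,0,0,0,0],
])

```text
t: 15.8
eef_pos: [497.8, -116.7, 35.6]
eef_rot: [-1.548, 0.316, -0.316]
wrist_force: [-0.2, -1.5, 0.2]
width: 16.3
```

```bash
python3 -c "
from h import *
st();ram()" | grep -v "top.* 10[0-9][0-9]\.\|floor \[1"
```

```text
t 15.8 pos [ 497.8 -116.7   35.6] R [[0.92, -0.0, 0.392], [-0.392, 0.0, 0.92], [-0.0, -1.0, 0.0]] F [-0.2 -1.5  0.2] w 16.3 q [-0.47  0.29  1.92  0.    0.92 -0.06]
top [319 208   9  16  70] floor [512.8 -66.2] caddy frame -112.0 6.0
wrist [ 184  104   66  177 1361] floor [482.8 -66.7] caddy frame -142.0 7.0
wrist [ 268  113  111  175 1561] floor [537.  -99.6] caddy frame -89.0 -28.0
wrist [ 223  124  114  112 9589] floor [513.  -76.1] caddy frame -112.0 -4.0
```

The ramekin is at about (-111,-4) mm in the caddy frame, well inside the zone. I'll back straight off, then rise.

Call:
arm_command([
  [0.62,0,0,-3,0],
  [0.62,0,0,-8,0],
  [0.62,0,0,-12,0],
  [0.62,0,0,-12,0],
  [0.62,0,0,-12,0],
  [0.62,0,0,-12,0],
  [0.62,0,-15,-12,0],
  [0.62,0,-20,-12,0],
  [0.62,0,-20,-12,0],
  [0.62,0,-20,-12,0],
  [0.62,0,-20,-12,0],
  [0.62,0,-20,0,0],
])

```text
t: 16.9
eef_pos: [450.0, -228.9, 151.7]
eef_rot: [-1.548, 0.318, -0.318]
wrist_force: [0.2, 0.7, -0.3]
width: 16.2
```

Call:
arm_command([
  [0.62,10,-20,-20,0],
  [0.62,10,-20,-30,0],
  [0.62,10,0,-30,0],
  [0.62,0,0,-30,0],
  [0.62,0,0,-30,0],
  [0.62,0,0,0,0],
  [0.62,0,0,0,0],
  [0.62,0,0,0,0],
])

```text
t: 17.57
eef_pos: [423.4, -366.9, 190.3]
eef_rot: [-1.547, 0.317, -0.316]
wrist_force: [0.3, 0.5, 1.1]
width: 15.9
```

```bash
python3 - <<'E'
from h import *
st();ram()
t=grab_frame("top")["image"][100:310,120:430];s=grab_frame("side")["image"][110:290,180:400]
H=540
cv2.imwrite("pics/fin.png",np.hstack([cv2.resize(t,(430,292),interpolation=cv2.INTER_CUBIC),cv2.resize(s,(357,292),interpolation=cv2.INTER_CUBIC)])[:,:,::-1])
E
```

```text
t 17.57 pos [ 423.4 -366.9  190.3] R [[0.92, -0.0, 0.393], [-0.393, 0.001, 0.92], [-0.001, -1.0, 0.001]] F [0.3 0.5 1.1] w 15.9 q [-0.93  0.18  1.71  0.    1.26 -0.53]
top [  61    0  102   12 1004] floor [1104.9  536.3] caddy frame 498.0 590.0
top [ 222    0  110   10 1026] floor [1103.7   59.8] caddy frame 482.0 114.0
top [ 66  13 101   7 503] floor [1070.   518.3] caddy frame 463.0 573.0
top [226  12 104   7 472] floor [1070.5   51.6] caddy frame 449.0 106.0
top [207  22 138  13 996] floor [1027.1   87.8] caddy frame 407.0 144.0
top [  58   25  131   12 1171] floor [1023.6  498.1] caddy frame 416.0 554.0
top [319 208   9  16  69] floor [511.7 -65.7] caddy frame -113.0 7.0
```

View pics/fin.png

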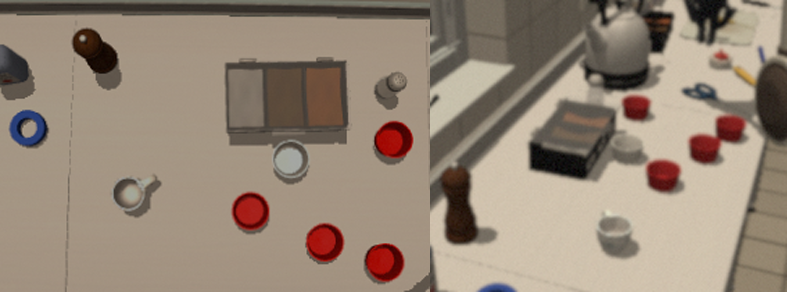

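The last view shows that the lid has fallen shut again: the tray looks covered in both views, with the lip line visible at about (285,132) in the left crop. My earlier side view caught it in mid-swing, and I backed off too soon. The ramekin is already in the zone, but the lid step has to come first. So I'll push the ramekin on to the left out of the zone, reopen the lid properly past upright, then push the ramekin back. 17.6 of 64 s are used.

```bash
python3 - <<'E'
from h import *
f=grab_frame("top");np.save("base.npy",f["image"])
print("ram",ray(f,[[329.8,215.4]],38).round(1))
for p in [(298,170),(326,170),(355,170)]: print(p,f["image"][p[1]-4:p[1]+5,p[0]-4:p[0]+5].reshape(-1,3).mean(0).round())
E
```

```text
ram [[510.7 -78.9  38. ]]
(298, 170) [125. 114. 100.]
(326, 170) [92. 75. 59.]
(355, 170) [111.  78.  58.]
```

Call:
arm_command([
  [0.62,0,0,0,-6.25],
  [0.62,0,0,0,-6.25],
  [0.62,0,0,0,-6.25],
  [0.62,0,0,0,-6.25],
  [0.62,0,0,0,0],
])

```text
t: 18.23
eef_pos: [424.3, -366.3, 190.6]
eef_rot: [-1.571, -0.029, 0.029]
wrist_force: [-0.1, 0.1, 0.3]
width: 16.3
```

Call:
arm_command([
  [0.62,12,0,27,0],
  [0.62,12,0,27,0],
  [0.62,12,0,27,0],
  [0.62,12,0,27,0],
  [0.62,12,0,27,0],
  [0.62,12,0,27,0],
  [0.62,12,0,27,0],
  [0.62,12,0,25,0],
  [0.62,0,19,0,0],
  [0.62,0,19,0,0],
  [0.62,0,19,0,0],
  [0.62,0,19,0,0],
])

```text
t: 19.23
eef_pos: [512.9, -149.1, 114.0]
eef_rot: [-1.571, -0.025, 0.025]
wrist_force: [0.1, 0.3, -1.1]
width: 16.3
```

Call:
arm_command([
  [0.62,0,19,0,0],
  [0.62,0,19,0,0],
  [0.62,0,19,0,0],
  [0.62,0,19,0,0],
  [0.62,0,3,0,0],
  [0.62,0,0,4,0],
  [0.62,0,0,4,0],
  [0.62,0,0,4,0],
  [0.62,0,0,4,0],
  [0.62,0,0,4,0],
  [0.62,0,0,4,0],
  [0.62,0,0,4,0],
])

```text
t: 20.23
eef_pos: [512.0, -121.4, 36.0]
eef_rot: [-1.571, -0.027, 0.026]
wrist_force: [0.1, -0.3, -0.6]
width: 16.0
```

Call:
arm_command([
  [0.62,0,0,6,0],
  [0.62,0,0,6,0],
  [0.62,0,0,6,0],
  [0.62,0,0,6,0],
  [0.62,0,0,6,0],
  [0.62,0,0,6,0],
  [0.62,0,0,6,0],
  [0.62,0,0,6,0],
  [0.62,0,0,6,0],
  [0.62,0,0,6,0],
  [0.62,0,0,3,0],
  [0.62,0,0,1,0],
])

```text
t: 21.23
eef_pos: [509.4, -57.1, 35.5]
eef_rot: [-1.57, -0.027, 0.027]
wrist_force: [0.6, -1.4, 1.1]
width: 16.3
```

```bash
python3 -c "
from h import *
st();ram()" | grep -v "floor \[1"
```

```text
t 21.23 pos [509.4 -57.1  35.5] R [[0.999, -0.0, -0.034], [0.034, 0.0, 0.999], [-0.0, -1.0, 0.0]] F [ 0.6 -1.4  1.1] w 16.3 q [-0.35  0.3   1.92  0.    0.92 -0.38]
wrist [ 224  122  108  115 7554] floor [506.8 -16. ] caddy frame -117.0 57.0
wrist [185 145  26 105 637] floor [467.7 -22.9] caddy frame -156.0 51.0
wrist [302 159  78 124 885] floor [543.9 -33.7] caddy frame -80.0 38.0
```

Call:
arm_command([
  [0.62,0,0,-10,0],
  [0.62,0,0,-16,0],
  [1,0,-10,-16,0],
  [1,0,-25,0,0],
  [1,0,-25,0,0],
  [1,0,-25,0,0],
  [1,0,0,0,6.9],
  [1,0,0,0,6.9],
  [1,0,0,0,6.9],
  [1,0,0,0,6.9],
  [1,0,0,0,6.9],
  [1,0,0,0,6.9],
])

```text
t: 22.33
eef_pos: [510.8, -100.6, 120.4]
eef_rot: [-1.501, 0.545, -0.544]
wrist_force: [0.4, 0.8, 0.3]
width: 0.4
```

Call:
arm_command([
  [1,0,0,0,6.9],
  [1,0,0,0,6.9],
  [1,0,0,0,6.9],
  [1,0,0,0,6.9],
  [1,0,0,0,6.9],
  [1,0,0,0,6.9],
  [1,0,0,0,6.9],
  [1,0,0,0,0],
  [1,0,0,0,0],
])

```text
t: 23.08
eef_pos: [510.8, -100.4, 120.4]
eef_rot: [-1.229, 1.179, -1.178]
wrist_force: [-0.4, 0.0, 0.3]
width: 0.3
```

Call:
arm_command([
  [1,0,16,8,0],
  [1,0,16,8,0],
  [1,0,16,8,0],
  [1,0,16,8,0],
  [1,0,0,5,0],
  [1,0,0,3,0],
  [1,0,0,2,0],
  [1,0,0,1,0],
  [1,0,0,1,0],
  [1,0,0,1,0],
  [1,0,0,0,0],
])

```text
t: 24.0
eef_pos: [553.8, -98.5, 57.3]
eef_rot: [-1.232, 1.183, -1.177]
wrist_force: [-11.2, -1.7, 6.2]
width: 0.3
```

Call:
arm_command([
  [1,0,0,1,0],
  [1,0,0,1,0],
  [1,0,0,0,0],
])

```text
t: 24.25
eef_pos: [553.9, -98.5, 57.2]
eef_rot: [-1.236, 1.187, -1.174]
wrist_force: [-19.2, -3.4, 14.1]
width: 0.1
```

Call:
arm_command([
  [1,0,-2,-1,0],
  [1,0,-3,0,0],
  [1,0,-3.8,0,0],
  [1,0,-3.8,0,0],
  [1,0,-3.8,0.2,0],
  [1,0,-3.8,0.3,0],
  [1,0,-3.8,0.4,0],
  [1,0,-3.8,0.5,0],
  [1,0,-3.8,0.6,0],
  [1,0,-3.8,0.7,0],
  [1,0,-3.7,0.8,0],
  [1,0,-3.7,0.9,0],
])

```text
t: 25.25
eef_pos: [556.7, -98.2, 98.4]
eef_rot: [-1.236, 1.188, -1.174]
wrist_force: [-16.2, -5.4, 2.3]
width: -0.2
```

Call:
arm_command([
  [1,0,-4.9,1.0,0],
  [1,0,-4.8,1.2,0],
  [1,0,-4.8,1.4,0],
  [1,0,-4.7,1.6,0],
  [1,0,-4.7,1.8,0],
  [1,0,-4.6,2.0,0],
  [1,0,-4.5,2.2,0],
  [1,0,-4.4,2.3,0],
  [1,0,-4.3,2.5,0],
])

```text
t: 26.0
eef_pos: [575.4, -97.7, 142.2]
eef_rot: [-1.232, 1.183, -1.178]
wrist_force: [-8.6, -1.9, 5.2]
width: -0.0
```

Call:
arm_command([
  [1,0,-4.1,3.0,0],
  [1,0,-4.0,3.3,0],
  [1,0,-3.9,3.6,0],
  [1,0,-3.8,3.9,0],
  [1,0,-3.6,4.2,0],
  [1,0,-3.5,4.5,0],
  [1,0,-3.3,5,0],
  [1,0,-3.2,5,0],
  [1,0,-3.0,6,0],
  [1,0,-2.9,6,0],
  [1,0,-2.5,7,0],
  [1,0,-2,7,0],
])

```text
t: 27.0
eef_pos: [636.6, -94.8, 181.1]
eef_rot: [-1.227, 1.18, -1.18]
wrist_force: [-0.4, -0.1, 0.6]
width: -0.4
```

Call:
arm_command([
  [1,0,-2,7,0],
  [1,0,-1,7,0],
  [1,0,-1,7,0],
  [1,0,0,7,0],
  [1,0,0,6,0],
  [1,0,0,6,0],
  [1,0,0,5,0],
  [1,0,0,4,0],
  [1,0,0,3,0],
])

```text
t: 27.75
eef_pos: [688.1, -92.9, 184.8]
eef_rot: [-1.227, 1.18, -1.18]
wrist_force: [1.2, 0.1, 0.6]
width: -0.0
```

```bash
python3 - <<'E'
from h import *
f=grab_frame("top");b=np.load("base.npy")
for p in [(298,165),(298,185),(312,185),(345,188)]:
    print(p,[i[p[1]-3:p[1]+4,p[0]-3:p[0]+4].reshape(-1,3).mean(0).round().tolist() for i in (b,f["image"])])
cy,sy=np.cos(.0315),np.sin(.0315)
def w(x,y,z): return [625.3+cy*x-sy*y,-69+sy*x+cy*y,z]
for th in (0,1.5,1.83):
    c,s=np.cos(th),np.sin(th);P=[w(66-126*c,y,69+126*s) for y in(112,40,-112)]
    print(th,proj(f,P).round().tolist(),proj(grab_frame("side"),P).round().tolist())
d=np.abs(f["image"].astype(int)-b).sum(2)
top=cv2.resize(f["image"][80:240,260:400],None,fx=2.6,fy=2.6,interpolation=cv2.INTER_CUBIC)
s=cv2.resize(grab_frame("side")["image"][110:230,190:330],(top.shape[1],top.shape[0]),interpolation=cv2.INTER_CUBIC)
cv2.imwrite("pics/lid.png",np.hstack([top,s])[:,:,::-1])
E
```

```text
(298, 165) [[124.0, 113.0, 99.0], [157.0, 149.0, 130.0]]
(298, 185) [[125.0, 113.0, 100.0], [157.0, 146.0, 127.0]]
(312, 185) [[87.0, 76.0, 65.0], [100.0, 91.0, 76.0]]
(345, 188) [[98.0, 74.0, 57.0], [158.0, 142.0, 118.0]]
0 [[283.0, 193.0], [312.0, 193.0], [373.0, 192.0]] [[277.0, 203.0], [284.0, 193.0], [296.0, 173.0]]
1.5 [[283.0, 133.0], [316.0, 133.0], [385.0, 132.0]] [[241.0, 161.0], [250.0, 152.0], [266.0, 136.0]]
1.83 [[282.0, 115.0], [315.0, 115.0], [383.0, 114.0]] [[229.0, 160.0], [238.0, 151.0], [255.0, 135.0]]
```

View pics/lid.png

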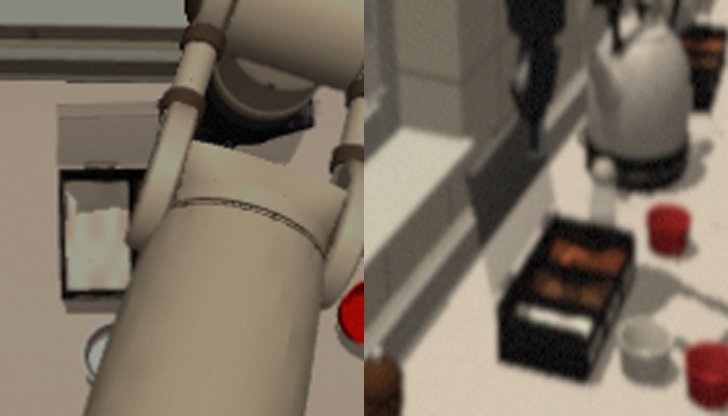

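In the top crop the lid stands behind the tray, its far edge at row ≈120 (predicted 133 for 1.5 rad, 115 for 1.83). The well colours match an uncovered tray. I'll retreat, then check again that it stays open.

Call:
arm_command([
  [1,0,0,-10,0],
  [1,0,0,-28,0],
  [1,0,0,-30,0],
  [1,0,0,-30,0],
  [1,0,0,-30,0],
  [1,0,0,-30,0],
  [1,0,0,-28,0],
  [1,-30,0,0,0],
  [1,-31,0,0,0],
  [1,-31,0,0,0],
  [1,-31,0,0,0],
  [1,-31,0,0,0],
])

```text
t: 29.0
eef_pos: [495.4, 55.0, 185.3]
eef_rot: [-1.227, 1.18, -1.181]
wrist_force: [0.1, 0.1, -0.5]
width: 0.3
```

Call:
arm_command([
  [0.62,0,0,0,-7],
  [0.62,0,0,0,-7],
  [0.62,0,0,0,-7],
  [0.62,0,0,0,-7],
  [0.62,0,0,0,-7],
  [0.62,0,0,0,-7],
  [0.62,0,0,0,-7],
  [0.62,0,0,0,-7],
  [0.62,0,0,0,-7],
  [0.62,0,0,0,-7],
  [0.62,0,0,0,-7],
  [0.62,0,0,0,-7],
])

```text
t: 30.0
eef_pos: [495.7, 53.7, 185.1]
eef_rot: [-1.57, 0.047, -0.047]
wrist_force: [0.6, -0.9, 0.6]
width: 16.2
```

Call:
arm_command([
  [0.62,0,0,0,-7],
  [0.62,0,0,0,-6.5],
  [0.62,0,0,0,0],
  [0.62,0,0,0,0],
])

```text
t: 30.33
eef_pos: [495.7, 53.7, 185.0]
eef_rot: [-1.567, -0.131, 0.131]
wrist_force: [-0.1, 0.4, -0.2]
width: 16.1
```

```bash
cat >> h.py <<'E'
def lid():
    f=grab_frame("top")["image"].astype(int);b=np.load("base.npy").astype(int)
    for c in (290,298,345,360): print("col",c,"diff rows",np.flatnonzero(np.abs(f-b).sum(2)[100:200,c-2:c+3].mean(1)>25)+100)
E
python3 -c "
from h import *
st();lid();ram()" | grep -v "floor \[1"
```

```text
t 30.33 pos [495.7  53.7 185. ] R [[0.986, 0.0, -0.166], [0.166, -0.0, 0.986], [0.0, -1.0, -0.0]] F [-0.1  0.4 -0.2] w 16.1 q [-0.13  0.03  1.88 -0.    1.23 -0.3 ]
col 290 diff rows [116 117 118 119 120 121 122 123 124 125 126 127 128 129 130 131 132 133
 134 135 136 137 138 139 140 141 142 143 144 145 146 147 148 149 150 151
 152 153 154 155 156 157 158 159 160 161 162 163 164 165 166 167 168 169
 170 171 172 173 174 175 176 177 178 179 180 181 182 185 186 187 188 189
 190 191 192 193 194 195 196 197 198 199]
col 298 diff rows [116 117 118 119 120 121 122 123 124 125 126 127 128 129 130 131 132 133
 134 135 136 137 138 139 140 141 142 143 144 145 146 147 148 149 150 151
 152 153 154 155 156 157 158 159 160 161 162 163 164 165 166 167 168 169
 170 171 172 173 174 175 176 177 178 179 180 181 182 183 186 187 188 189
 190 191 192 193 194 195 196 197 198 199]
col 345 diff rows [115 116 117 118 119 120 121 122 123 124 125 126 127 128 129 130 131 132
 133 134 135 136 137 138 139 140 141 142 144 145 146 147 148 149 150 151
 152 153 154 155 156 157 158 159 160 161 162 163 164 165 166 167 168
[... 268 characters left out ...]
150
 151 152 153 154 155 156 157 158 159 160 161 162 163 164 165 166 167 168
 169 170 171 172 173 174 175 176 177 178 179 180 181 182 183 184 185 186
 187 188 189 190 191 192 193 198 199]
wrist [226   0  23  11  50] floor [434.2 202.1] caddy frame -182.0 277.0
wrist [252   1  21  10  79] floor [453.7 204.8] caddy frame -163.0 279.0
wrist [265   5  20  28 301] floor [466.4 197.3] caddy frame -150.0 271.0
wrist [ 252  245   60   44 1566] floor [506.4 -14. ] caddy frame -117.0 59.0
wrist [ 366  247   84   51 1833] floor [634.3   1.5] caddy frame 11.0 70.0
wrist [359 281  27  23 298] floor [601.9 -29.8] caddy frame -22.0 40.0
wrist [265 310  34   5  50] floor [516.7 -66.1] caddy frame -108.0 6.0
```

The lid's far edge is now at row 115–116, which matches 1.83 rad, so it stays open with the arm away. I'll descend on the ramekin's left and push it back to the middle.

Call:
arm_command([
  [0.62,0,15,0,0],
  [0.62,0,15,0,0],
  [0.62,0,15,0,0],
  [0.62,0,15,0,0],
  [0.62,0,15,0,0],
  [0.62,0,15,0,0],
  [0.62,0,15,0,0],
  [0.62,0,15,0,0],
  [0.62,0,15,0,0],
  [0.62,0,15,0,0],
  [0.62,0,0,0,0],
  [0.62,0,0,-6,0],
])

```text
t: 31.48
eef_pos: [496.0, 48.4, 34.3]
eef_rot: [-1.566, -0.132, 0.135]
wrist_force: [-0.0, -0.5, 0.4]
width: 16.6
```

Call:
arm_command([
  [0.62,0,0,-5,0],
  [0.62,0,0,-5,0],
  [0.62,0,0,-4,0],
  [0.62,0,0,-4,0],
  [0.62,0,0,-4,0],
  [0.62,0,0,-5,0],
  [0.62,0,0,-6,0],
  [0.62,0,0,-6,0],
  [0.62,0,0,-6,0],
  [0.62,0,0,-6,0],
  [0.62,0,0,-6,0],
  [0.62,0,0,-6,0],
])

```text
t: 32.48
eef_pos: [507.6, -14.9, 34.9]
eef_rot: [-1.567, -0.133, 0.133]
wrist_force: [-0.2, 1.2, 1.7]
width: 16.4
```

Call:
arm_command([
  [0.62,0,0,-5,0],
  [0.62,0,0,-4,0],
  [0.62,0,0,-2,0],
  [0.62,0,0,-1,0],
  [0.62,0,0,0,0],
  [0.62,0,0,0,0],
])

```text
t: 32.98
eef_pos: [509.5, -26.1, 34.8]
eef_rot: [-1.567, -0.134, 0.134]
wrist_force: [0.1, -0.4, 0.2]
width: 16.5
```

```bash
python3 -c "
from h import *
st();ram()" | grep -v "floor \[1"
```

```text
t 32.98 pos [509.5 -26.1  34.8] R [[0.986, -0.0, -0.169], [0.169, -0.0, 0.986], [-0.0, -1.0, -0.0]] F [ 0.1 -0.4  0.2] w 16.5 q [-0.29  0.29  1.93 -0.    0.92 -0.46]
wrist [493 192  59  39 926] floor [614.5  23.5] caddy frame -8.0 93.0
wrist [ 515  221   45   81 1946] floor [635.2   1.1] caddy frame 12.0 70.0
wrist [463 289  36  37 697] floor [614.5 -32.2] caddy frame -10.0 37.0
wrist [ 252  338   58   41 1804] floor [516.5 -77.2] caddy frame -109.0 -5.0
```

Call:
arm_command([
  [0.62,0,0,3,0],
  [0.62,0,0,8,0],
  [0.62,0,0,12,0],
  [0.62,0,0,14,0],
  [0.62,0,0,14,0],
  [0.62,0,-15,0,0],
  [0.62,0,-20,0,0],
  [0.62,0,-20,0,0],
  [0.62,0,-20,0,0],
  [0.62,0,-20,0,0],
  [0.62,0,-20,0,0],
  [0.62,0,-20,0,0],
])

```text
t: 34.08
eef_pos: [500.3, 25.4, 170.7]
eef_rot: [-1.566, -0.134, 0.135]
wrist_force: [1.0, -0.5, -0.8]
width: 15.9
```

Call:
arm_command([
  [0.62,-20,-10,20,0],
  [0.62,-20,0,30,0],
  [0.62,-20,0,30,0],
  [0.62,-20,0,30,0],
  [0.62,-20,0,30,0],
  [0.62,-20,0,30,0],
  [0.62,-20,0,30,0],
  [0.62,0,0,0,0],
  [0.62,0,0,0,0],
  [0.62,0,0,0,0],
])

```text
t: 34.92
eef_pos: [329.0, 197.9, 180.0]
eef_rot: [-1.567, -0.135, 0.134]
wrist_force: [-0.2, 0.3, -0.2]
width: 16.4
```

```bash
python3 - <<'E' | grep -v "floor \[1"
from h import *
st();lid_f=lid();ram()
f=grab_frame("top")["image"]
b=np.load("base.npy").astype(int)
d=np.abs(f.astype(int)-b).sum(2)
# protected items unchanged?
for n,(x,y) in dict(mug=(214,240),mill=(188,137),salt=(403,159),tape=(140,192)).items(): print(n,d[y-18:y+19,x-18:x+19].max(),d[y-18:y+19,x-18:x+19].mean().round(1))
cv2.imwrite("pics/end.png",f[:,:,::-1])
E
```

```text
t 34.92 pos [329.  197.9 180. ] R [[0.985, 0.001, -0.17], [0.17, -0.0, 0.985], [0.001, -1.0, -0.0]] F [-0.2  0.3 -0.2] w 16.4 q [ 0.22 -0.3   2.19 -0.    1.26  0.05]
col 290 diff rows [116 117 118 119 120 121 122 123 124 125 126 127 128 129 130 131 132 133
 134 135 136 137 138 139 140 141 142 143 145 146 147 148 149 150 151 152
 153 154 155 156 157 158 159 160 161 162 163 164 165 166 167 168 169 170
 171 172 173 174 175 176 177 178 179 180 181 182 183 184 185 186 187 188
 189 190 191 192 193 194]
col 298 diff rows [116 117 118 119 120 121 122 123 124 125 126 127 128 129 130 131 132 133
 134 135 136 137 138 139 140 141 142 143 144 145 146 147 148 149 150 151
 152 153 154 155 156 157 158 159 160 161 162 163 164 165 166 167 168 169
 170 171 172 173 174 175 176 177 178 179 180 181 182 183 184 185 186 187
 188 189 190 191 192 193 194]
col 345 diff rows [115 116 117 118 119 120 121 122 123 124 125 126 127 128 129 130 131 132
 133 134 135 136 137 138 139 140 141 142 144 145 146 147 148 149 150 151
 152 153 154 155 156 157 158 159 160 161 162 163 164 165 166 167 168 169
 170 171 172 173 174 
[... 209 characters left out ...]
 142 144 145 146 147 148 149 150 151
 152 153 154 155 156 157 158 159 160 161 162 163 164 165 166 167 168 169
 170 171 172 173 174 175 176 177 178 179 180 181 182 183 184 185 186 187
 188 189 190 191 192 193 198 199]
top [317 207   9  17  69] floor [511.8 -60.2] caddy frame -113.0 12.0
wrist [431 173  31  10  65] floor [472.6 242.3] caddy frame -143.0 316.0
wrist [399 177  27  39 357] floor [447.2 214.8] caddy frame -169.0 289.0
wrist [399 185  74  74 403] floor [485.1 186.8] caddy frame -132.0 260.0
wrist [435 232  17   8  53] floor [486.  186.6] caddy frame -131.0 260.0
wrist [  0 395   8  13  71] floor [  33.5 -114.3] caddy frame -593.0 -27.0
mug 13 6.0
mill 21 6.0
salt 14 6.1
tape 18 5.9
```

```bash
python3 -c "
from cell import *
print(job_done())"
```

```text
the job is handed in; nothing more can be done
None
```

The caddy's lid is open and leaning on its stop, and the ramekin stands in front of the middle well. I handed the job in at about 35 s of the 64; no verdict was reported.

**What I did:**
- **First attempt:** I pressed the shut fingers on the lid's lip, raised it by friction and followed its arc. I backed off too early after mistaking mid-swing for open, and it fell shut. I only noticed after the ramekin was already in place.
- **Recovery:** I pushed the ramekin about 6 cm left, out of the zone. I then opened the lid again, this time well past upright, and pushed the ramekin back from its left.
- **Fingers:** I pushed the ramekin with the fingers' side faces, slightly apart (16 mm). It was never gripped or lifted.

**Last checks (top camera):**
- **Lid:** its far edge is at row 115–116, against a predicted 115 for 1.83 rad, with the arm well away.
- **Ramekin:** the estimates differ by up to about 17 mm. The wrist view before backing off gave (-109, -5) mm in the caddy frame. The final top view gave (-113, +12), but from only part of the dish, and it read about 11 mm too far left earlier. All of them are inside the zone, with roughly 20 mm between rim and front wall.
- **Other items:** the mug, pepper mill, salt shaker and tape roll show no change in the picture since just after the first attempt. I made no numeric comparison with the very start, only by eye.
- **Robot:** the arm was clear of everything, with no force on the wrist.

I did not view a final picture, because the limit of 12 was used up; these last checks are numeric only.

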